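Seat a solar panel square in the corner of a bonding jig

TASK

Pick up the nudging tool by its handle and, with its round foot and nothing else, slide the solar panel on the bonding jig: first push it flat against the long fence and press it there for a moment, then slide it along that fence against the short fence and press it there too, so that it sits flush on both fences. The panel is fragile: feel for each fence and press gently but surely, about 3 to 6 newtons and never as much as 9, and do not let the gripper touch, tilt or lift the panel. Finally stand the tool upright in its black tray and let go; leave the glue bottle, the hex key and the circuit board where they are.

Things in the scene. Friction and masses are not known exactly. Their poses are not given: they have to be found in the camera images.
- jig: Fixed dark steel bed plate, 180 mm (its x) by 200 mm (its y) by 12 mm thick, lying on the bench; origin at the centre of its underside, z up. Two steel fences on its top form a square corner at its +x +y corner. It stands in a different place each time, turned up to 25 degrees either way.
- fence_long: Long fence fixed on the jig: steel bar 15 mm (x) by 200 mm (y) by 12 mm high along the jig's +x edge, with screw heads 3 mm higher; origin at the centre of its underside, axes as the jig's. Its straight inner face (towards -x) is 7.5 mm from its origin, at jig x = +75 mm.
- fence_short: Short fence fixed on the jig: steel bar 120 mm (x) by 15 mm (y) by 12 mm high along the jig's +y edge, with screw heads 3 mm higher; origin at the centre of its underside, axes as the jig's. Its inner face (towards -y) is 7.5 mm from its origin, at jig y = +85 mm. Rigid.
- corner (a point): The inner corner where the two inner fence faces meet, on top of the jig's bed (12 mm above the bench); axes as the jig's: the panel comes from -x and -y. All surfaces are dry (friction about 0.6): with one corner leading, a push at the middle of an edge can wedge that corner on the fence, feeling like a firm stop; a push 10 to 22 mm nearer the lagging end swings it square.
- panel: Loose solar panel: flat stiff plate with dark cells, 70 mm (its x) by 90 mm (its y) by 5 mm thick, about 70 g, lying flat on the bed; origin at the centre of its underside, z up. It starts 5 to 45 mm short of the fences and turned up to 14 degrees out of square with the jig. When home its +x long edge is against the long fence and its +y short edge against the short fence: its origin is then 35 mm (jig x) and 45 mm (jig y) short of corner.
- tool_mid (a point): Point on the axis of the nudging tool's square grey handle (16 by 16 mm), 50 mm above the underside; z up, x and y square to the flats. The loose tool is like a stamp, 100 mm high, 90 g, standing in the tray. Its white round foot (32 mm across, 14 mm high) pushes; it is an eccentric, set 4 mm off the handle's axis in an unknown direction (it differs each time), and very stiff to turn.
- tray: Fixed shallow black open tray, 100 by 100 mm outside, 10 mm high, walls 4 mm, floor 4 mm thick; origin at the centre of its underside.
- glue: Bystander: small red bottle, 36 mm across and 85 mm tall, standing loose; origin at the centre of its underside. Leave alone.
- hexkey: Bystander: L-shaped steel hex key, 6 mm thick, 130 mm long with a 30 mm short arm, lying loose; origin near the middle of the long arm, on the bench. Leave alone.
- board: Bystander: small green circuit board 60 by 80 mm, lying loose; origin at the centre of its underside. Leave alone.
Things that resemble listed ones, but are neither listed nor needed, are in the scene too. What is shaped like the part that bears tool_mid but purple or yellow is not meant.

How it is judged (in metres and radians):
On the way, in this order (a step that is already met when the one before it is completed fails the run):
1. the panel is pressed flush against the long fence with more than 2 N (contact force between panel and fence_long above 2 N and x of panel in the frame of corner above -0.037 m and angle between the x axis of panel and the x axis of jig, either way round below 0.03 rad), for 0.2 s.
2. still lying along the long fence (within about 6 mm), the panel is pressed against the short fence with more than 2 N (contact force between panel and fence_short above 2 N and y of panel in the frame of corner above -0.049 m and x of panel in the frame of corner above -0.041 m and angle between the x axis of panel and the x axis of jig, either way round below 0.08 rad), for 0.2 s.
At the end, for the whole second after the job is handed in: The panel lies flat on the jig, square within 0.03 rad and within 2 mm of touching both fences, at rest; the tool stands upright (within 0.1 rad) on the floor of its tray, its axis within 40 mm of the tray's centre (x of panel in the frame of corner above -0.037 m and y of panel in the frame of corner above -0.047 m and z of panel in the frame of corner below 0.002 m and angle between the x axis of panel and the x axis of jig, either way round below 0.03 rad and linear speed of panel below 0.01 m/s and horizontal distance between tool_mid and tray below 0.04 m and height (world z) of tool_mid below 0.06 m and angle between tool_mid's own z axis and vertical below 0.1 rad).
It fails at once if the panel is pressed against the jig or its fences with more than 10 N (contact force between panel and jig above 10 N).
It fails at once if the gripper or arm touches the panel (contact force between any of the fingers, the arm and panel above 0.3 N).
It fails at once if the panel is tilted or lifted (angle between panel's own z axis and vertical above 0.12 rad or z of panel in the frame of corner above 0.006 m).
It fails at once if a bystander is moved more than 15 mm (distance of any of glue, hexkey, board from where it was at the start of the episode above 0.015 m).
It also fails if it takes over 72 s, if anything falls off the work surface, if the arm or the gripper's body presses on something with over 40 N, if the wrist force passes 120 N, or if a joint passes its speed limit or range.

ROBOT

A 6-joint arm with a two-finger parallel gripper is mounted at the origin on the work surface. World frame = base frame: x ahead of the robot, y to its left, z up, the work surface at z = 0. Lengths are in mm, angles in rad, forces in N, time in s.
With the tool pointing down it reaches from about 300 to 825 mm from the base axis. Payload 5.4 kg.
Tool frame: the origin (TCP) lies on the centre line of the jaws, within the pads' length; the fingertips stand 14 mm ahead of it and the grasp point (between the pads) lies 5 mm behind it; z points along the fingers, y is the direction in which the jaws open and shut (so a half turn about z gives the same grasp; the last joint's range is limited). The gripper opens to 92 mm and grips with 3 to 60 N. Pads are 20 mm wide; open, the fingers measure 128 mm over their backs; the gripper's body (75 mm by 189 mm) begins 69 mm behind the grasp point.
Start: joints at [-1.392, 0.158, 1.597, -0, 1.386, -0.21], TCP at [217.945, -532.077, 228.601] pointing down, gripper open.
Joint ranges: [-2.91, 2.91], [-0.94, 2.29], [0.18, 2.7], [-1.29, 4.43], [0.17, 2.64], [-3, 3]. Speed limits (rad/s): [2.57, 2.57, 3.14, 3.14, 3.14, 3.14].

INTERFACE

Orientations are given as a unit quaternion [w, x, y, z].
In Python, from bench import ctrl, get_image, calibration, ticket gives the robot as it stands.
- The arm moves only by the tool carry_out, never from a script. Its argument "rows" is a list of rows, each a list of 2 entries, a list of its own where there are three numbers: the shift along the tool's x, y, z in units of 25 mm (1.0 is 25 mm), then the turn about the tool's z in units of 6 degrees (1.0 is 6 degrees). In form: [[[x, y, z], yaw], ...]. A call has 1 to 10 rows; each row is the pose to reach, as a shift and turn from the pose commanded when the call began, along the tool's axes at that moment; what a row does not reach only later rows make up. A row lasts 1/12 s, in which the tool goes at most 41.7 mm and 7.16 degrees, less where a joint would pass 70% of its speed; a pose out of reach is approached as far as the arm can. A call with a gripper value outside its range is refused whole. "claw" is the closure, from -1 (fully open) to 1 (shut), set as the call begins (left out, the last holds). The fingers move at their own pace and stop on an object; "force" is the grip in N (left out, the last holds). Time passes only in rows, so rows that repeat a pose let the fingers close. It gives the time, the measured TCP pose, the force and the opening at its end, in the units of the state.
- ctrl.get_state(): the state, without advancing time (a new reading comes with each control period).
- get_image(name): name is "scene" or "top" or "wrist"; returns (picture, depth): 400x640x3 uint8, blue, green, red; 400x640 float32, mm along the optical axis (not along the pixel's ray), 0 where there is no reading.
- calibration(name): a dict with "fx", "fy", "cx", "cy" (pixels), "R" (3x3) and "t" (3): a world point X has camera coordinates R X + t. Camera axes: x right, y down, z forward; pixel columns grow to the right and rows downward; lengths in mm; the calibration is good to about 2 mm. A picture is of the moment at which its call begins: read the wrist's pose just before it. calibration takes no time and is no camera call; for the wrist camera it gives the pose at the moment of the call.
- ticket.close_job(): hands the job in, once; it reports no verdict.
The state is a dict: "t": time; "joint_pos": joint angles; "qd": joint speeds; "tau": joint torques, N m; "eef_pos": TCP position; "ee_rot": TCP orientation; "ft_force": force on the tool from outside, world axes, zero at the start; "wrist_torque": the same for the moment, N m; "gripper_width": finger opening in mm.
Only numpy, scipy, OpenCV 4.12 (cv2) and the standard library are available. Lean on these libraries where they do the work, as an engineer would, in place of code of your own. Each camera call takes 0.05 s, during which the arm holds its last target. There are 200 camera calls.

## Working session

There is one attempt and no reset: what is moved stays moved. The work goes in short steps, Python scripts to look and compute and a tool call to move; the robot and the scene stay as the last step left them, time stands still between calls to the robot, and variables do not carry over. Pictures are saved under pics/ and viewed, about 8 in all and at most 12, crops included, and the job is handed in when it is done.

Besides the shell and the picture viewer there is one more tool, called after "Call:" as name(argument=value, ...), one argument or row to a line, values as JSON. carry_out: Moves the arm, as the interface text tells. Its arguments: {"type":"object","properties":{"rows":{"type":"array","items":{"type":"array"}},"claw":{"type":"number"},"force":{"type":"number"}},"required":["rows"]}

```bash
mkdir -p pics; ls; python3 - <<'E'
from bench import ctrl,get_image,calibration
import cv2,numpy as np
print(ctrl.get_state())
for n in ['top','scene']:
    im,d=get_image(n); cv2.imwrite(f'pics/{n}0.png',im); np.savez(f'pics/{n}0.npz',im=im,d=d,**calibration(n)); print(n,calibration(n))
E
```

```text
pics
{'t': 0.0, 'joint_pos': array([-1.39208723e+00,  1.59055243e-01,  1.59825664e+00,  1.19285864e-05,
        1.38619189e+00, -2.10097162e-01]), 'qd': array([-1.57797067e-06, -7.75053923e-04, -1.02464827e-03, -2.63921319e-04,
        2.55243784e-04, -9.42587635e-05]), 'tau': array([-1.60125652e-03, -3.85571229e+01, -3.22114527e+01,  7.00086378e-02,
        3.80479242e-02, -1.48371514e-04]), 'eef_pos': array([ 217.84742654, -531.47335067,  227.60320147]), 'ee_rot': array([-9.55349335e-04,  9.81162913e-01,  1.93179774e-01,  2.08571413e-05]), 'ft_force': array([-0.23729685, -0.13712676, -0.07471508]), 'wrist_torque': array([ 0.00516139, -0.02727805,  0.01787231]), 'gripper_width': 92.11393287141489}
top {'fx': 379.3006328738474, 'fy': 379.3006328738474, 'cx': 313.59384311855945, 'cy': 200.68828130818326, 'R': array([[-0.01887036, -0.99979482, -0.00736451],
       [-0.98500081,  0.0198537 , -0.17140372],
       [ 0.17151476,  0.0040196 , -0.98517335]]), 't': array([  10.39303864,  566.16748148, 1139.07500514])}
scene {'fx': 428.8466056095981, 'fy': 428.8466056095981, 'cx': 319.91053565170483, 'cy': 204.92971491965793, 'R': array([[ 0.29217281,  0.9563199 , -0.00934364],
       [ 0.77570097, -0.2426825 , -0.58257465],
       [-0.55939526,  0.1629646 , -0.81272349]]), 't': array([-165.93386291, -395.63320611, 1461.6923509 ])}
```

View pics/top0.png

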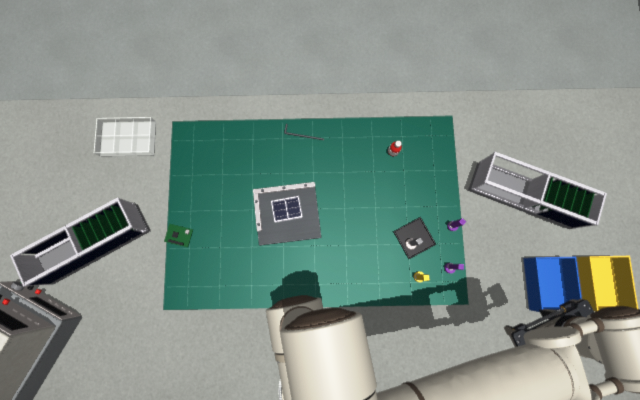

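View pics/scene0.png

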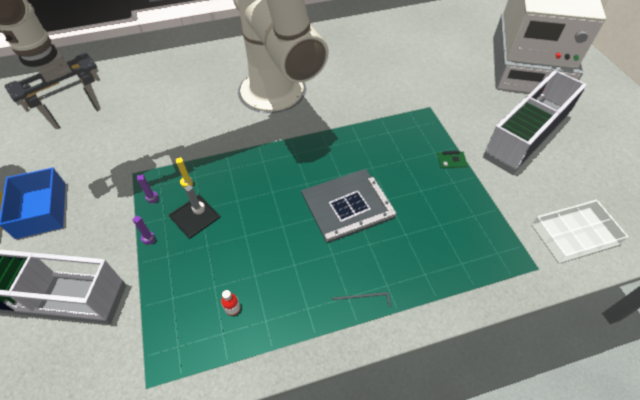

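The top view shows the jig around (287,213), with the long fence along its top edge and the short fence along its left edge. The panel is at (286,208), the bottle at (395,147), the hex key at (303,133) and the board at (180,236).

Things that could be taken for the tool:
- grey handle in the black tray, (413,241)
- yellow one, (421,277)
- purple ones, (456,225) and (454,268)

I choose the grey one in the tray and will check it in a close crop.

```bash
cat > h.py <<'E'
import numpy as np,cv2
def load(n): return np.load(f'pics/{n}.npz')
def snap(name,cam):
    from bench import get_image,calibration
    c=calibration(cam); im,d=get_image(cam); cv2.imwrite(f'pics/{name}.png',im); np.savez(f'pics/{name}.npz',im=im,d=d,**c); return load(name)
def onplane(f,uv,z):
    uv=np.atleast_2d(np.asarray(uv,float)); r=np.c_[(uv[:,0]-f['cx'])/f['fx'],(uv[:,1]-f['cy'])/f['fy'],np.ones(len(uv))]@f['R']
    c=-f['R'].T@f['t']; return c+r*((z-c[2])/r[:,2])[:,None]
def proj(f,X):
    p=np.atleast_2d(X)@f['R'].T+f['t']; return np.c_[p[:,0]/p[:,2]*f['fx']+f['cx'],p[:,1]/p[:,2]*f['fy']+f['cy']]
def cloud(f):
    v,u=np.mgrid[:400,:640]; d=f['d']; return np.stack([(u-f['cx'])/f['fx']*d,(v-f['cy'])/f['fy']*d,d],-1).__sub__(f['t'])@f['R']
E
python3 - <<'E'
from h import *
t=load('top0'); s=load('scene0')
a=cv2.resize(t['im'][205:295,385:475],(400,400)); b=cv2.resize(t['im'][170:250,245:325],(400,400)); 
cv2.imwrite('pics/crop1.png',np.hstack([a,b]))
print('jig',onplane(t,[(253,189),(315,183),(320,238),(260,244)],20).round())
print('tray',onplane(t,[(413,239)],5).round(),'foot',onplane(t,[(411,244)],18).round())
print('glue',onplane(t,[(395,150)],40).round(),'others',onplane(t,[(421,277),(456,225),(454,268),(303,133),(180,236)],20).round())
P=cloud(s); im=s['im']
for uv in [(194,188),(199,208)]: print(uv,P[uv[1],uv[0]].round(),im[uv[1],uv[0]])
E
```

```text
jig [[614. 194.  20.]
 [629.  -6.  20.]
 [451. -18.  20.]
 [436. 171.  20.]]
tray [[ 444. -315.    5.]] foot [[ 427. -304.   18.]]
glue [[ 728. -266.   40.]] others [[ 325. -328.   20.]
 [ 484. -450.   20.]
 [ 350. -432.   20.]
 [ 800.   30.   20.]
 [ 466.  425.   20.]]
(194, 188) [ 353. -307.    1.] [ 91 110  39]
(199, 208) [ 440. -300.   18.] [106 108 109]
```

View pics/crop1.png

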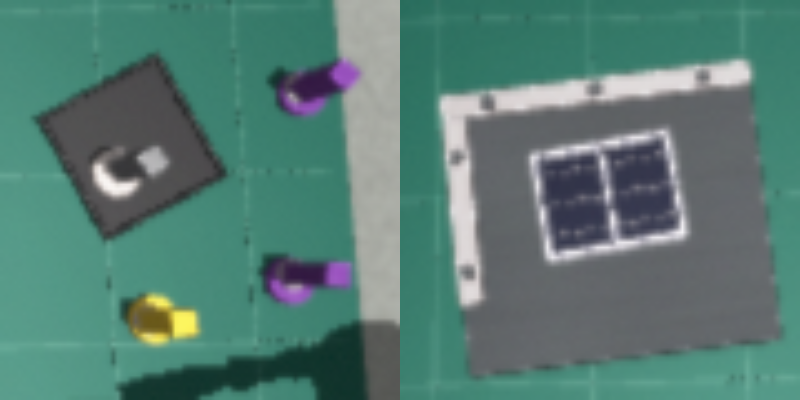

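```bash
cat >> h.py <<'E'
from scipy.spatial.transform import Rotation as Ro
def rot(q): return Ro.from_quat([q[1],q[2],q[3],q[0]])
def move(target,yaw_deg=None,s=None):
    "shift (units) for TCP world target mm and turn so that tool x axis heading is yaw_deg"
    from bench import ctrl
    s=s or ctrl.get_state(); R=rot(s['ee_rot']).as_matrix(); d=R.T@(np.array(target)-s['eef_pos'])/25
    h=np.degrees(np.arctan2(R[1,0],R[0,0]))
    out=[d.round(2).tolist(),'heading',h.round(2)]
    if yaw_deg is not None: out.append((((h-yaw_deg+180)%360-180)/6).round(2))
    return out
E
python3 - <<'E'
from h import *
from bench import calibration,ctrl
t=load('top0')
c=calibration('wrist'); s=ctrl.get_state(); R=rot(s['ee_rot']).as_matrix()
print('cam in tool',R.T@(-c['R'].T@c['t']-s['eef_pos']),'axes',(c['R']@R).round(2),c['fx'])
print('handle top',onplane(t,[(419.2,241)],100).round(1),'foot',onplane(t,[(385+.225*118,205+.225*172)],14))
a,b=(np.array([37,118]),np.array([158,55])); e=onplane(t,[(385+.225*37,205+.225*118),(385+.225*158,205+.225*55),(385+.225*225,205+.225*175),(385+.225*107,205+.225*240)],10);print(e.round(), e.mean(0))
print(move([440,-310,260],0))
E
```

```text
cam in tool [  69.83793908   -1.08179833 -156.73924935] axes [[-0.    1.   -0.  ]
 [-0.97 -0.   -0.25]
 [-0.25  0.    0.97]] 323.40835438874484
handle top [[ 431.1 -308.5  100. ]] foot [[ 428.30024726 -307.11726126   14.        ]]
[[ 468. -253.   10.]
 [ 512. -342.   10.]
 [ 425. -384.   10.]
 [ 381. -297.   10.]] [ 446.42928465 -319.03887638   10.        ]
[[11.58, -4.83, -1.28], 'heading', np.float64(22.27), np.float64(3.71)]
```

The crop shows the grey square handle (152,160) with a white foot in the black tray. The lookalikes are purple and yellow, so the choice stands. Moving above it.

Call:
carry_out(
  rows=[
    [[11.3,-4.8,-1.2],3.7],
    [[11.3,-4.8,-1.2],3.7],
    [[11.3,-4.8,-1.2],3.7],
    [[11.3,-4.8,-1.2],3.7],
    [[11.3,-4.8,-1.2],3.7],
    [[11.3,-4.8,-1.2],3.7],
    [[11.3,-4.8,-1.2],3.7],
    [[11.3,-4.8,-1.2],3.7],
    [[11.3,-4.8,-1.2],3.7],
    [[11.3,-4.8,-1.2],3.7],
  ],
)

```text
t: 0.93
eef_pos: [434.2, -313.2, 258.3]
ee_rot: [-0.0, 1.0, 0.002, -0.0]
ft_force: [0.3, -0.5, -0.2]
gripper_width: 91.7
```

```bash
python3 - <<'E'
from h import *
from bench import ctrl
print(ctrl.get_state()['eef_pos'],ctrl.get_state()['t'])
f=snap('w1','wrist')
p=proj(f,[[431,-308,100],[446,-319,10],[431,-308,14]]);print(p)
E
```

```text
[ 434.21410629 -313.16474621  258.28514194] 0.9333
[[320.28638683 188.58359975]
 [329.96204892 160.86339668]
 [321.16570449 173.17328715]]
```

View pics/w1.png

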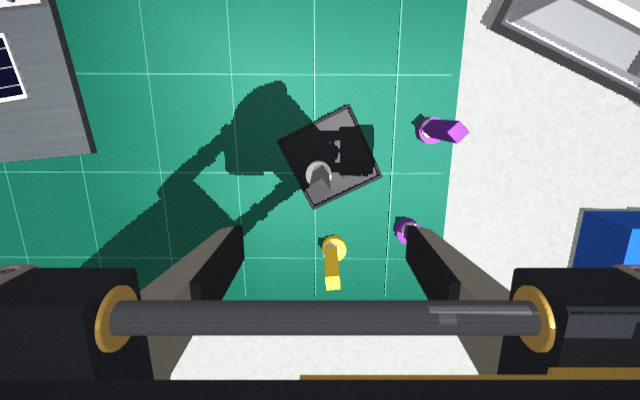

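The wrist view shows the tool's white foot at about (318,172) in the tray, with the handle top just below it at about (320,187). Next I measure the handle from depth.

```bash
python3 - <<'E'
from h import *
f=load('w1'); P=cloud(f)
sub=(slice(140,215),slice(270,390))
X=P[sub].reshape(-1,3); m=np.hypot(X[:,0]-431,X[:,1]+308)<35
X=X[m]; print(np.histogram(X[:,2],bins=np.arange(-5,125,5)))
T=X[(X[:,2]>94)]; print('top n',len(T),T.mean(0),T.min(0),T.max(0)); print(cv2.minAreaRect(T[:,:2].astype(np.float32)))
F=X[(X[:,2]>10)&(X[:,2]<18)]; print('foot',len(F),cv2.minEnclosingCircle(F[:,:2].astype(np.float32)),F.mean(0))
cv2.imwrite('pics/w1c.png',cv2.resize(f['im'][145:210,275:390],None,fx=6.5,fy=6.5,interpolation=cv2.INTER_CUBIC))
E
```

```text
(array([  0, 936, 597,  73, 136,  60,  12,  11,  13,  13,  15,  11,  16,
        15,  14,  16,  18,  15,  20,  20,  19, 191,  76,   0,   0]), array([ -5,   0,   5,  10,  15,  20,  25,  30,  35,  40,  45,  50,  55,
        60,  65,  70,  75,  80,  85,  90,  95, 100, 105, 110, 115, 120]))
top n 290 [ 432.85333083 -307.07677932  103.88398301] [ 422.29024441 -317.65864829   94.13637158] [ 442.61841242 -296.70771855  106.66269178]
((431.9490661621094, -307.016845703125), (16.210498809814453, 16.022159576416016), 33.36389923095703)
foot 97 ((425.2405090332031, -296.3839416503906), 24.493160247802734) [ 426.12737861 -287.96936529   12.65383227]
```

View pics/w1c.png

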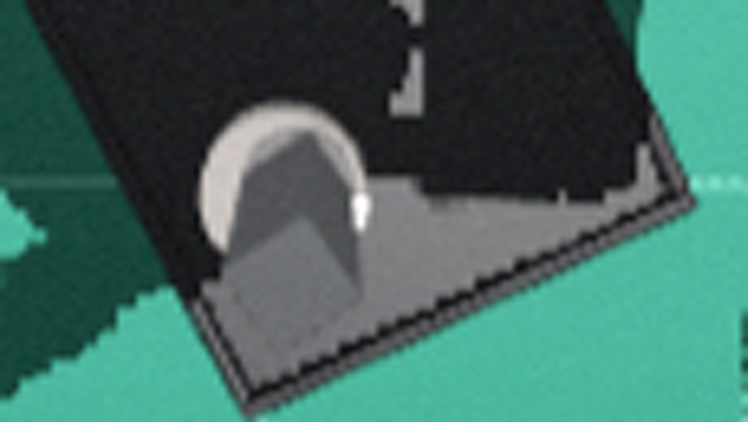

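```bash
python3 - <<'E'
from h import *
from bench import ctrl
f=load('w1'); print('foot',onplane(f,[(318.7,173.3)],18)); print(ctrl.get_state()['joint_pos'].round(2))
print(move([432.4,-307.2,135],33.4)); 
E
```

```text
foot [[ 431.5547588  -304.97229477   18.        ]]
[-0.85  0.04  1.67 -0.    1.44  0.72]
[[-0.04, -0.27, 4.93], 'heading', np.float64(0.12), np.float64(-5.55)]
```

Call:
carry_out(
  rows=[
    [[0,-0.27,1.5],-1.1],
    [[0,-0.27,3.0],-2.2],
    [[0,-0.27,4.5],-3.3],
    [[0,-0.27,4.9],-4.4],
    [[0,-0.27,4.9],-5.5],
    [[0,-0.27,4.9],-5.5],
    [[0,-0.27,4.9],-5.5],
    [[0,-0.27,4.9],-5.5],
  ],
)

```text
t: 1.65
eef_pos: [433.7, -308.3, 136.8]
ee_rot: [0.001, 0.959, 0.283, 0.0]
ft_force: [-0.2, -0.1, -0.0]
gripper_width: 91.7
```

```bash
python3 - <<'E'
from h import *
from bench import ctrl
f=snap('w2','wrist'); P=cloud(f).reshape(-1,3)
m=(np.hypot(P[:,0]-432,P[:,1]+307)<22)&(P[:,2]>92)&(P[:,2]<115); T=P[m]
if m.sum(): print(m.sum(),T[:,2].mean(),cv2.minAreaRect(T[:,:2].astype(np.float32)))
print(move([432.4,-307.2,64],33.4)); print(ctrl.get_state()['eef_pos'])
E
```

```text
755 103.36413594749204 ((432.0265197753906, -307.2178955078125), (16.80994987487793, 15.911271095275879), 35.012779235839844)
[[-0.03, -0.07, 2.92], 'heading', np.float64(32.89), np.float64(-0.09)]
[ 433.85410086 -308.22774005  136.92796771]
```

View pics/w2.png

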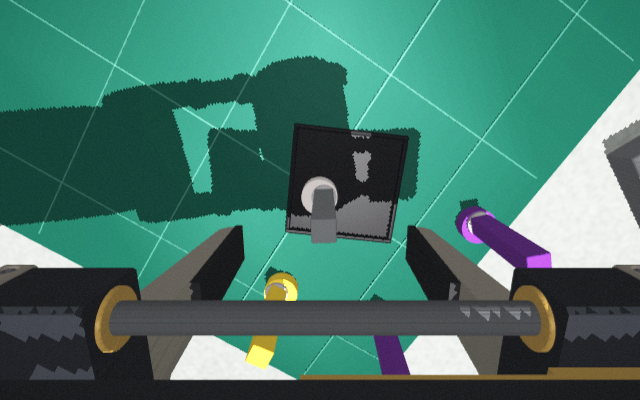

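Wrist view: the foot is at (319,194) and the handle is square to the jaws and centred at (323,225). Descending and gripping.

Call:
carry_out(
  rows=[
    [[-0.03,-0.07,1.0],0],
    [[-0.03,-0.07,2.0],0],
    [[-0.03,-0.07,2.9],0],
    [[-0.03,-0.07,2.9],0],
    [[-0.03,-0.07,2.9],0],
  ],
)

```text
t: 2.12
eef_pos: [431.8, -305.8, 63.4]
ee_rot: [-0.001, 0.959, 0.284, -0.0]
ft_force: [0.2, 0.5, 0.5]
gripper_width: 91.9
```

Call:
carry_out(
  rows=[
    [[0,0,0],0],
    [[0,0,0],0],
    [[0,0,0],0],
    [[0,0,0],0],
    [[0,0,0],0],
    [[0,0,0],0],
    [[0,0,0],0],
    [[0,0,0],0],
    [[0,0,0],0],
    [[0,0,0],0],
  ],
  claw=1,
  force=40,
)

```text
t: 2.95
eef_pos: [432.3, -306.1, 63.6]
ee_rot: [-0.0, 0.959, 0.285, -0.0]
ft_force: [-0.6, 0.0, -0.1]
gripper_width: 27.4
```

```bash
python3 - <<'E'
from h import *
from bench import ctrl
s=ctrl.get_state(); print(s['t'],s['eef_pos'],s['ee_rot'],s['ft_force'],s['gripper_width'])
E
```

```text
2.95 [ 432.25432927 -306.11717481   63.57007609] [-4.57784864e-05  9.58637859e-01  2.84628625e-01 -1.31433647e-05] [-0.59004644  0.01040167 -0.12655028] 27.353280037722488
```

Call:
carry_out(
  rows=[
    [[0,0,0],0],
    [[0,0,0],0],
    [[0,0,0],0],
    [[0,0,0],0],
    [[0,0,0],0],
  ],
)

```text
t: 3.37
eef_pos: [432.3, -306.2, 63.6]
ee_rot: [0.0, 0.959, 0.285, 0.0]
ft_force: [-0.5, -0.7, 0.3]
gripper_width: 15.6
```

Call:
carry_out(
  rows=[
    [[0,0,-0.4],0],
    [[0,0,-0.8],0],
    [[0,0,-1.6],0],
    [[0,0,-2.4],0],
    [[0,0,-3.2],0],
    [[0,0,-4.0],0],
    [[0,0,-4.0],0],
    [[0,0,-4.0],0],
  ],
)

```text
t: 4.03
eef_pos: [433.0, -306.9, 165.2]
ee_rot: [0.002, 0.959, 0.285, 0.001]
ft_force: [-1.2, -0.2, -1.2]
gripper_width: 15.9
```

```bash
python3 - <<'E'
from h import *
from bench import ctrl
s=ctrl.get_state(); print(s['joint_pos'].round(2)); print(move([440,60,190],5.7))
f=snap('w3','wrist')
P=s['eef_pos']; print(proj(f,[P+[0,0,-60],P+[0,0,-45]]))
E
```

```text
[-0.84  0.1   1.79 -0.    1.25  0.15]
[[8.25, -12.14, -1.03], 'heading', np.float64(33.08), np.float64(4.56)]
[[325.74769654 216.47162782]
 [325.9174485  223.4843057 ]]
```

View pics/w3.png

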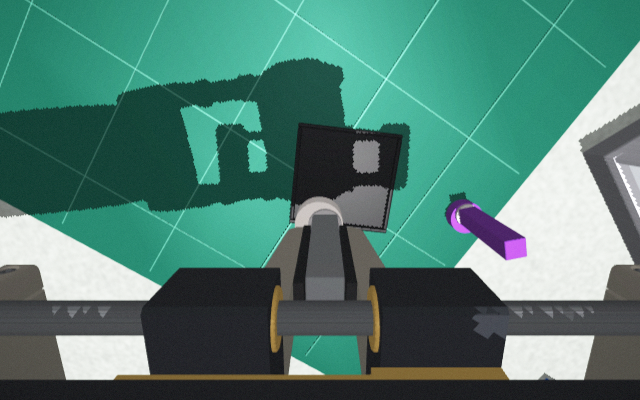

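Tool held: the white foot is at about (320,213), and its centre is about 4 mm to the tool's -y side of the jaw centre (325). Next I look at the jig from above.

```bash
python3 - <<'E'
from h import *
print(move([490,85,240],5.7))
E
```

```text
[[10.47, -11.84, -3.06], 'heading', np.float64(33.08), np.float64(4.56)]
```

Call:
carry_out(
  rows=[
    [[0.5,-0.6,-1.5],0.4],
    [[1.5,-1.7,-3.0],0.8],
    [[2.5,-2.8,-3.0],1.3],
    [[3.5,-4.0,-3.0],1.8],
    [[4.5,-5.1,-3.0],2.3],
    [[5.5,-6.2,-3.0],2.8],
    [[6.5,-7.4,-3.0],3.3],
    [[7.5,-8.5,-3.0],3.8],
    [[8.5,-9.6,-3.0],4.2],
    [[9.5,-10.7,-3.0],4.6],
  ],
)

```text
t: 4.92
eef_pos: [484.3, 49.6, 236.8]
ee_rot: [-0.0, 0.999, 0.047, -0.001]
ft_force: [-0.5, 0.8, -1.0]
gripper_width: 15.6
```

Call:
carry_out(
  rows=[
    [[0.9,-0.9,0],0],
    [[0.9,-0.9,0],0],
    [[0.9,-0.9,0],0],
    [[0.9,-0.9,0],0],
  ],
)

```text
t: 5.25
eef_pos: [504.7, 71.9, 237.1]
ee_rot: [-0.0, 0.999, 0.048, -0.002]
ft_force: [0.1, -0.1, -0.6]
gripper_width: 15.8
```

```bash
python3 - <<'E'
from h import *
from bench import ctrl
print(ctrl.get_state()['eef_pos'])
f=snap('w4','wrist'); print(proj(f,[[614,194,24],[629,-6,24],[451,-18,12],[436,171,12]]).round())
cv2.imwrite('pics/w4c.png',cv2.resize(f['im'][0:300,120:520],(800,600)))
E
```

```text
[504.65184705  71.94975859 237.07460304]
[[221.  64.]
 [409.  68.]
 [393. 222.]
 [241. 220.]]
```

View pics/w4c.png

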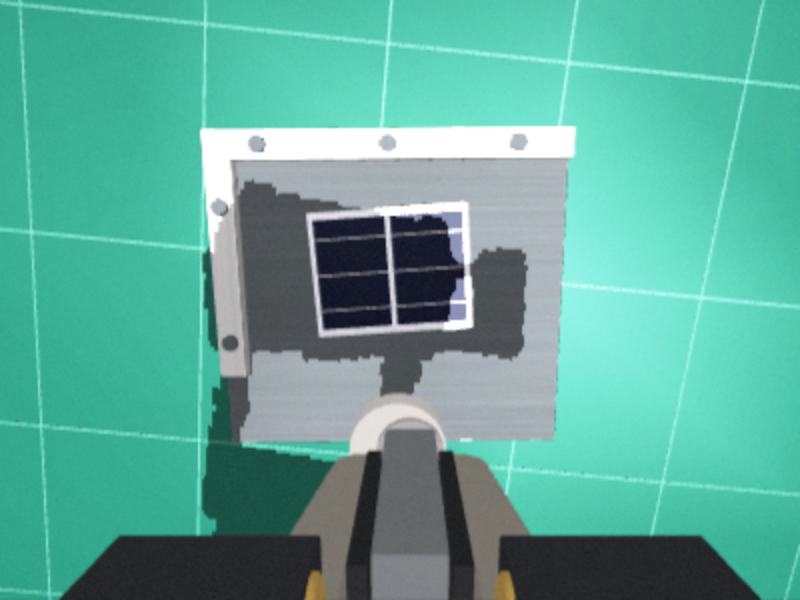

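The view shows the jig clearly. In the crop, the fence outer corners are at (202,129) and (575,127), and the bed corners at (554,440) and (233,441). The panel corners are at (307,213), (468,202), (472,326) and (320,336). Now I fit both poses.

```bash
cat >> h.py <<'E'
def fit2d(A,B):
    "rigid 2D A->B"
    a,b=A.mean(0),B.mean(0); H=(A-a).T@(B-b); th=np.arctan2(H[0,1]-H[1,0],H[0,0]+H[1,1]); R=np.array([[np.cos(th),-np.sin(th)],[np.sin(th),np.cos(th)]]); t=b-R@a
    return R,t,np.degrees(th),(A@R.T+t-B)
def px(p): return np.array(p)/2+[120,0]
E
python3 - <<'E'
from h import *
from bench import ctrl
f=load('w4')
J=np.r_[onplane(f,px([(202,129),(575,127)]),24),onplane(f,px([(554,440),(233,441)]),12)][:,:2]
Rj,tj,aj,e=fit2d(np.array([[90,100],[90,-100],[-90,-100],[-90,100]],float),J); print('jig',tj,aj,e.round(1))
Q=onplane(f,px([(307,213),(468,202),(472,326),(320,336)]),17)[:,:2]
Rp,tp,ap,e=fit2d(np.array([[35,45],[35,-45],[-35,-45],[-35,45]],float),Q); print('panel',tp,ap,e.round(1),'in jig',(tp-tj)@Rj-[75,85],ap-aj)
print('panel corners in corner frame',((np.array([[35,45],[35,-45],[-35,-45],[-35,45]])@Rp.T+tp-tj)@Rj-[75,85]).round(1))
Fi=onplane(f,px([(238,160),(567,158)]),12)[:,:2]; print('inner',(Fi-tj)@Rj-[75,85])
s=ctrl.get_state()
foot=onplane(f,px([(399,441)]),s['eef_pos'][2]-46); print('foot',foot, rot(s['ee_rot']).as_matrix().T@(foot[0]-s['eef_pos']))
np.savez('jig.npz',R=Rj,t=tj,a=aj)
E
```

```text
jig [533.71565663  86.11261884] 5.802744366051688 [[ 0.1  0.4]
 [ 0.3 -0.7]
 [ 0.  -0.1]
 [-0.5  0.4]]
panel [548.08546958  87.1010199 ] 9.200599894239353 [[ 0.2 -0.1]
 [ 0.   0.2]
 [-0.1 -0.4]
 [-0.1  0.2]] in jig [-60.60388863 -85.46950849] 3.397855528187665
panel corners in corner frame [[ -28.3  -38.5]
 [ -23.  -128.3]
 [ -92.9 -132.5]
 [ -98.2  -42.6]]
inner [[   0.26044553   -0.46689408]
 [   0.29986732 -183.68671694]]
foot [[505.47160491  76.30969289 191.48014853]] [ 1.24839298 -4.68581514 45.99764964]
```

```bash
cat >> h.py <<'E'
OFF=np.array([1.0,-3.9])  # foot centre in tool frame
def jig(): j=np.load('jig.npz'); return j['R'],j['t'],float(j['a'])
def foot_to(x,y,tcpz):
    Rj,tj,aj=jig(); F=Rj@np.array([x+75,y+85])+tj
    off=Rj@np.array([OFF[0],-OFF[1]]); return move([*(F-off),tcpz],aj)
def status():
    from bench import ctrl
    s=ctrl.get_state(); Rj,tj,aj=jig(); R=rot(s['ee_rot']).as_matrix()
    F=s['eef_pos'][:2]+R[:2,:2]@OFF
    print('t %.2f'%s['t'],'foot(corner)',((F-tj)@Rj-[75,85]).round(1),'z',s['eef_pos'][2].round(1),'F jig',(s['ft_force'][:2]@Rj).round(2),s['ft_force'][2].round(2),'tq',s['wrist_torque'].round(3))
E
python3 - <<'E'
from h import *
status(); print(foot_to(-122,-84,110))
E
```

```text
t 5.30 foot(corner) [-104.2  -92.7] z 237.5 F jig [ 0.36 -0.36] -1.75 tq [-0.004 -0.013 -0.048]
[[-0.7, -0.34, 5.1], 'heading', np.float64(5.44), np.float64(-0.06)]
```

Call:
carry_out(
  rows=[
    [[-0.7,-0.34,0.7],-0.06],
    [[-0.7,-0.34,2.0],-0.06],
    [[-0.7,-0.34,3.5],-0.06],
    [[-0.7,-0.34,4.7],-0.06],
    [[-0.7,-0.34,5.1],-0.06],
    [[-0.7,-0.34,5.1],-0.06],
    [[-0.7,-0.34,5.1],-0.06],
  ],
  force=60,
)

```text
t: 5.88
eef_pos: [487.8, 78.3, 111.9]
ee_rot: [0.0, 0.999, 0.05, 0.0]
ft_force: [1.0, -0.9, 0.3]
gripper_width: 16.0
```

```bash
python3 - <<'E'
from h import *
status(); print(foot_to(-122,-84,74))
E
```

```text
t 5.88 foot(corner) [-120.5  -84.3] z 111.9 F jig [ 0.95 -0.95] 0.35 tq [ 0.049 -0.054  0.001]
[[-0.06, -0.01, 1.52], 'heading', np.float64(5.77), np.float64(-0.01)]
```

Call:
carry_out(
  rows=[
    [[-0.06,0,0.6],0],
    [[-0.06,0,1.1],0],
    [[-0.06,0,1.4],0],
    [[-0.06,0,1.4],0],
    [[-0.06,0,1.4],0],
    [[-0.06,0,1.4],0],
    [[-0.06,0,1.4],0],
  ],
)

```text
t: 6.47
eef_pos: [486.9, 78.7, 77.4]
ee_rot: [0.0, 0.999, 0.051, 0.001]
ft_force: [0.1, 0.3, -1.2]
gripper_width: 15.7
```

```bash
python3 - <<'E'
from h import *
status(); print(foot_to(-122,-84,74))
E
```

```text
t 6.47 foot(corner) [-121.4  -83.7] z 77.4 F jig [0.09 0.29] -1.19 tq [0.001 0.033 0.025]
[[-0.03, 0.01, 0.14], 'heading', np.float64(5.84), np.float64(0.01)]
```

Call:
carry_out(
  rows=[
    [[0,0,0.07],0],
    [[0,0,0.13],0],
    [[0,0,0.13],0],
    [[0,0,0.13],0],
  ],
)

```text
t: 6.8
eef_pos: [485.7, 78.8, 72.7]
ee_rot: [-0.0, 0.999, 0.051, -0.0]
ft_force: [-0.6, 0.2, -1.5]
gripper_width: 15.5
```

Call:
carry_out(
  rows=[
    [[0.1,0,0],0],
    [[0.2,0,0],0],
    [[0.3,0,0],0],
    [[0.4,0,0],0],
    [[0.5,0,0],0],
    [[0.6,0,0],0],
    [[0.7,0,0],0],
    [[0.76,0,0],0],
    [[0.76,0,0],0],
    [[0.76,0,0],0],
  ],
)

```text
t: 7.63
eef_pos: [504.9, 80.7, 72.8]
ee_rot: [0.0, 0.999, 0.051, 0.0]
ft_force: [0.5, 0.2, -0.9]
gripper_width: 15.2
```

```bash
cat >> h.py <<'E'
def look(n,crop=True):
    "panel pose in corner frame from wrist image, by dark cells + white rim at z=17"
    f=snap(n,'wrist'); status(); cv2.imwrite(f'pics/{n}c.png',cv2.resize(f['im'][20:170,200:440],(800,500))); return f
E
python3 - <<'E'
from h import *
look('w5')
E
```

```text
t 7.68 foot(corner) [-103.3  -83.5] z 72.9 F jig [-0.52 -0.72] -1.76 tq [ 0.025 -0.066  0.015]
```

View pics/w5c.png

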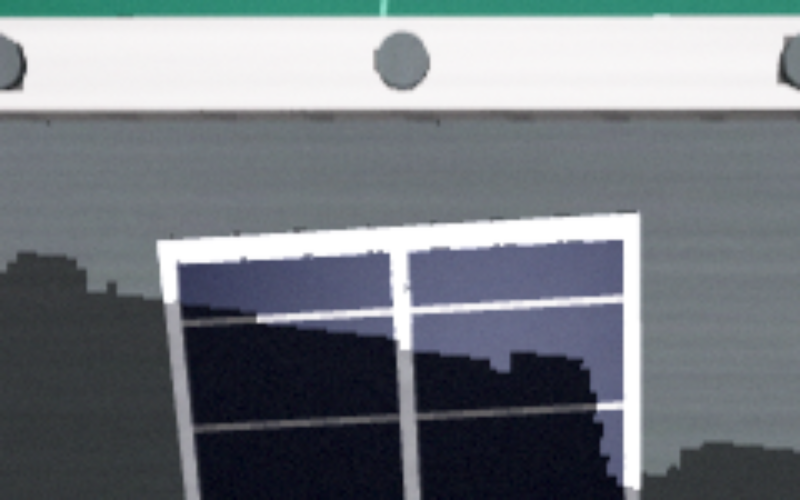

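The crop shows the panel's front corners at (158,242) and (640,213) in crop pixels, still a few degrees out. From here I measure this edge automatically on a rectified view and save the remaining pictures.

```bash
cat >> h.py <<'E'
def rect(f,x0=-60,x1=5,y0=-150,y1=5,z=17,s=4):
    "rectified gray, plane z, corner frame: rows from x1 down to x0, columns from y1 to y0"
    Rj,tj,_=jig(); C=np.array([[x1,y1],[x1,y0],[x0,y0],[x0,y1]],float)
    W=np.c_[(C+[75,85])@Rj.T+tj,np.full(4,z)]; w,h=int((y1-y0)*s),int((x1-x0)*s)
    M=cv2.getPerspectiveTransform(proj(f,W).astype(np.float32),np.array([[0,0],[w,0],[w,h],[0,h]],np.float32))
    return cv2.warpPerspective(cv2.cvtColor(f['im'],cv2.COLOR_BGR2GRAY),M,(w,h))
def ridge(L,v,yr=None):
    g=np.gradient(cv2.GaussianBlur(L,(9,9),2).astype(float),axis=0)
    return g
def edge_x(f,ylo,yhi,xlo=-45,xhi=-4):
    "front (+x) edge: first strong dark->bright going to -x; returns x at middle, slope deg"
    G=rect(f,xlo,xhi,ylo,yhi); g=np.gradient(cv2.GaussianBlur(G,(9,9),1.5).astype(float),axis=0)
    ys,xs=[],[]
    for c in range(0,g.shape[1],4):
        col=g[:,c]; k=np.where(col>0.5*max(col.max(),12))[0]
        if len(k): i=k[0]; i=i+np.argmax(col[i:i+8]); ys.append(yhi-c/4); xs.append(xhi-i/4)
    return line(ys,xs)
def line(a,b):
    a,b=np.array(a),np.array(b); m=np.ones(len(a),bool)
    for _ in range(6): p=np.polyfit(a[m],b[m],1); r=np.abs(np.polyval(p,a)-b); m=r<max(0.6,1.5*np.median(r))
    return p,m.sum(),len(a)
E
sed -i '/^def ridge/,/return g$/d' h.py
python3 - <<'E'
from h import *
f=load('w5'); Rj,tj,_=jig()
u=np.array([[158,242],[640,213]])/3.3333+[200,20]
print('manual',((onplane(f,u,17)[:,:2]-tj)@Rj-[75,85]).round(1))
p,n,N=edge_x(f,-125,-45); print(p,n,N,'x at -45,-125',np.polyval(p,[-45,-125]),'panel angle deg',-np.degrees(np.arctan(p[0])))
f0=load('w4'); p,n,N=edge_x(f0,-120,-45); print(p,n,N,'angle',-np.degrees(np.arctan(p[0])))
print(foot_to(-98,-74,72.8),foot_to(-98,-84,72.8))
E
```

```text
manual [[ -22.   -38.1]
 [ -16.8 -128.4]]
[ -0.05549988 -23.4928651 ] 80 80 x at -45,-125 [-20.99537037 -16.55537975] panel angle deg 3.1766501106150433
[ -0.0740534  -31.02401975] 68 75 angle 4.235216790323102
[[0.21, -0.38, 0.0], 'heading', np.float64(5.84), np.float64(0.01)] [[0.21, 0.02, 0.0], 'heading', np.float64(5.84), np.float64(0.01)]
```

Call:
carry_out(
  rows=[
    [[-0.1,0,0],0],
    [[-0.1,-0.25,0],0],
    [[-0.1,-0.5,0],0],
    [[-0.1,-0.5,0],0],
    [[0,-0.5,0],0],
    [[0.08,-0.5,0],0],
    [[0.16,-0.5,0],0],
    [[0.24,-0.5,0],0],
    [[0.24,-0.5,0],0],
  ],
)

```text
t: 8.43
eef_pos: [509.9, 93.7, 72.9]
ee_rot: [0.0, 0.999, 0.051, 0.0]
ft_force: [0.7, 0.6, -1.0]
gripper_width: 15.3
```

```bash
python3 - <<'E'
from h import *
f=look('w6'); p,n,N=edge_x(f,-123,-47); print(n,N,'x at -40,-130',np.polyval(p,[-40,-130]),'panel angle deg',-np.degrees(np.arctan(p[0])))
E
```

```text
t 8.48 foot(corner) [-97.  -71.2] z 72.9 F jig [0.35 0.1 ] -1.02 tq [ 0.004  0.053 -0.086]
76 76 x at -40,-130 [-13.53018113 -11.61299043] panel angle deg 1.2203369436416156
```

Call:
carry_out(
  rows=[
    [[0.06,0,0],0],
    [[0.12,0,0],0],
    [[0.16,0,0],0],
    [[0.16,0,0],0],
    [[0.16,0,0],0],
  ],
)

```text
t: 8.9
eef_pos: [513.6, 94.2, 72.9]
ee_rot: [0.0, 0.999, 0.051, 0.0]
ft_force: [-0.1, 0.6, -0.7]
gripper_width: 15.3
```

```bash
python3 - <<'E'
from h import *
f=look('w7'); p,n,N=edge_x(f,-123,-47,-30,-3); print(n,N,'x at -40,-130',np.polyval(p,[-40,-130]),'panel angle deg',-np.degrees(np.arctan(p[0])))
E
```

```text
t 8.95 foot(corner) [-93.2 -71.1] z 72.9 F jig [-0.19  0.38] -1.13 tq [0.014 0.059 0.025]
76 76 x at -40,-130 [-8.99659262 -9.54901914] panel angle deg -0.35168122935663926
```

Call:
carry_out(
  rows=[
    [[-0.1,0,0],0],
    [[-0.1,0.3,0],0],
    [[-0.1,0.6,0],0],
    [[-0.1,0.6,0],0],
    [[0,0.6,0],0],
    [[0.08,0.6,0],0],
    [[0.16,0.6,0],0],
    [[0.22,0.6,0],0],
    [[0.22,0.6,0],0],
    [[0.22,0.6,0],0],
  ],
)

```text
t: 9.78
eef_pos: [520.6, 80.0, 72.8]
ee_rot: [-0.0, 0.999, 0.051, 0.0]
ft_force: [0.6, -0.4, -0.5]
gripper_width: 16.0
```

```bash
python3 - <<'E'
from h import *
f=look('w8'); p,n,N=edge_x(f,-123,-47,-20,-1.5); print(n,N,'x at -40,-130',np.polyval(p,[-40,-130]),'panel angle deg',-np.degrees(np.arctan(p[0])))
E
```

```text
t 9.83 foot(corner) [-87.8 -85.9] z 72.9 F jig [0.83 0.59] -0.83 tq [0.065 0.012 0.02 ]
76 76 x at -40,-130 [-2.72458647 -4.39263158] panel angle deg -1.0617889352290166
```

Call:
carry_out(
  rows=[
    [[-0.1,0,0],0],
    [[-0.1,0.2,0],0],
    [[-0.1,0.4,0],0],
    [[-0.1,0.4,0],0],
    [[0,0.4,0],0],
    [[0.06,0.4,0],0],
    [[0.1,0.4,0],0],
    [[0.1,0.4,0],0],
    [[0.1,0.4,0],0],
  ],
)

```text
t: 10.58
eef_pos: [524.0, 70.3, 72.8]
ee_rot: [-0.0, 0.999, 0.051, 0.0]
ft_force: [-0.0, -0.0, -0.9]
gripper_width: 15.6
```

```bash
python3 - <<'E'
from h import *
f=look('w9'); p,n,N=edge_x(f,-123,-47,-20,-.5); print(n,N,'x at -40,-130',np.polyval(p,[-40,-130]),'panel angle deg',-np.degrees(np.arctan(p[0])))
cv2.imwrite('pics/r9.png',cv2.resize(rect(f,-25,5),None,fx=1.25,fy=2))
E
```

```text
t 10.63 foot(corner) [-85.3 -95.9] z 72.9 F jig [-0.8   0.26] -1.66 tq [-0.001  0.025 -0.   ]
76 76 x at -40,-130 [-0.79966165 -1.55078947] panel angle deg -0.47817171960193816
```

View pics/r9.png

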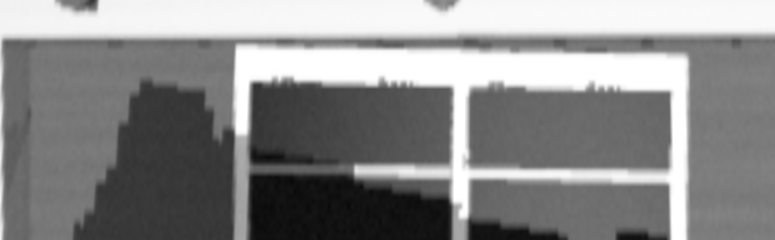

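The rectified view shows the panel edge 1–2 mm short of the long fence, with its -y end about 1 mm behind. Now I feel for the fence in small steps.

Call:
carry_out(
  rows=[
    [[0.04,0,0],0],
    [[0.04,0,0],0],
    [[0.04,0,0],0],
  ],
)

```text
t: 10.88
eef_pos: [524.9, 70.3, 72.8]
ee_rot: [-0.0, 0.999, 0.051, 0.0]
ft_force: [0.1, -0.7, -0.5]
gripper_width: 16.0
```

Call:
carry_out(
  rows=[
    [[0.03,0,0],0],
    [[0.03,0,0],0],
    [[0.03,0,0],0],
  ],
)

```text
t: 11.13
eef_pos: [525.5, 70.3, 72.8]
ee_rot: [0.0, 0.999, 0.051, -0.0]
ft_force: [-0.7, 0.7, 0.3]
gripper_width: 15.8
```

```bash
python3 - <<'E'
from h import *
f=look('w10'); p,n,N=edge_x(f,-123,-47,-20,1); print(n,N,'x at -40,-130',np.polyval(p,[-40,-130]),'panel angle deg',-np.degrees(np.arctan(p[0])))
E
```

```text
t 11.18 foot(corner) [-83.7 -96. ] z 72.8 F jig [-0.86 -0.52] -0.04 tq [-0.075  0.179  0.016]
69 76 x at -40,-130 [-0.25 -0.25] panel angle deg -1.134119375376712e-17
```

Call:
carry_out(
  rows=[
    [[0.02,0,0],0],
    [[0.02,0,0],0],
    [[0.02,0,0],0],
  ],
)

```text
t: 11.43
eef_pos: [525.9, 70.3, 72.8]
ee_rot: [0.0, 0.999, 0.051, -0.0]
ft_force: [-2.4, -0.4, -0.3]
gripper_width: 15.7
```

```bash
python3 - <<'E'
from h import *
status()
E
```

```text
t 11.43 foot(corner) [-83.3 -96.1] z 72.8 F jig [-2.45 -0.16] -0.3 tq [-0.205  0.397  0.014]
```

Call:
carry_out(
  rows=[
    [[0.02,0,0],0],
    [[0.02,0,0],0],
    [[0.02,0,0],0],
  ],
)

```text
t: 11.68
eef_pos: [526.2, 70.4, 72.7]
ee_rot: [0.0, 0.999, 0.051, -0.001]
ft_force: [-2.6, -0.5, 0.2]
gripper_width: 15.5
```

```bash
python3 - <<'E'
from h import *
status()
E
```

```text
t 11.68 foot(corner) [-83.1 -96. ] z 72.7 F jig [-2.6  -0.27] 0.18 tq [-0.312  0.723 -0.005]
```

```bash
cat >> h.py <<'E'
def avg(n=6):
    from bench import ctrl,get_image
    Rj,_,_=jig(); F=[];T=[]
    for _ in range(n): get_image('wrist'); s=ctrl.get_state(); F.append(s['ft_force']);T.append(s['wrist_torque'])
    F=np.mean(F,0);T=np.mean(T,0); print('avg F jig',(F[:2]@Rj).round(2),F[2].round(2),'tq jig',(T[:2]@Rj).round(3)); status()
E
python3 - <<'E'
from h import *
avg()
f=load('w10')
E
```

```text
avg F jig [-3.73 -0.9 ] 0.15 tq jig [-0.28   0.853]
t 11.98 foot(corner) [-83.1 -96. ] z 72.7 F jig [-4.06 -1.77] 0.45 tq [-0.432  0.876 -0.046]
```

```bash
cat >> h.py <<'E'
def rim(f,ylo=-125,yhi=-50):
    "inner border of the front white rim -> offset and panel angle"
    G=rect(f,-12,-1,ylo,yhi); g=np.gradient(cv2.GaussianBlur(G,(9,9),1.5).astype(float),axis=0)
    c=np.arange(0,g.shape[1],4); i=np.argmin(g[:,c],axis=0); p,n,N=line(yhi-c/4,-1-i/4)
    print('rim x at ends',np.polyval(p,[yhi,ylo]).round(2),'angle',-np.degrees(np.arctan(p[0])).round(2),n,N)
def side(f,x0=-45,x1=-8,y0=-60,y1=-4):
    "panel +y edge: first dark->bright from +y side"
    G=rect(f,x0,x1,y0,y1); g=np.gradient(cv2.GaussianBlur(G,(9,9),1.5).astype(float),axis=1)
    r=np.arange(0,g.shape[0],4); y=[]
    for k in r: q=np.where(g[k]>0.5*max(g[k].max(),12))[0]; i=q[0] if len(q) else 0; i+=np.argmax(g[k,i:i+8]); y.append(y1-i/4)
    p,n,N=line(x1-r/4,np.array(y)); print('+y edge y at x1,x0',np.polyval(p,[x1,x0]).round(2),'angle',np.degrees(np.arctan(p[0])).round(2),n,N)
E
python3 - <<'E'
from h import *
for n in ['w8','w9','w10']: rim(load(n)); side(load(n))
f=look('w11'); rim(f); side(f)
E
```

```text
rim x at ends [-7.41 -8.89] angle -1.13 73 75
+y edge y at x1,x0 [-42.33 -41.89] angle -0.67 34 37
rim x at ends [-5.14 -6.24] angle -0.84 73 75
+y edge y at x1,x0 [-41.79 -41.4 ] angle -0.61 36 37
rim x at ends [-4.19 -4.68] angle -0.37 72 75
+y edge y at x1,x0 [-41.53 -41.3 ] angle -0.35 37 37
t 12.03 foot(corner) [-83.1 -96. ] z 72.6 F jig [-3.29 -2.1 ] 0.38 tq [-0.44   0.948  0.002]
rim x at ends [-4.18 -4.11] angle 0.05 74 75
+y edge y at x1,x0 [-41.19 -41.3 ] angle 0.17 36 37
```

The panel is flush on the long fence: its angle is about 0.1°, and I held about 4 N for 0.6 s. Now I back off and carry the foot round to the -y edge.

Call:
carry_out(
  rows=[
    [[-0.1,0,0],0],
    [[-0.3,0,0],0],
    [[-0.5,0,0],0],
    [[-0.5,0.5,0],0],
    [[-0.5,1.1,0],0],
    [[-0.5,1.7,0],0],
    [[-0.5,2.3,0],0],
    [[-0.5,2.6,0],0],
    [[-0.5,2.6,0],0],
    [[-0.5,2.6,0],0],
  ],
)

```text
t: 12.87
eef_pos: [520.9, 4.1, 73.0]
ee_rot: [-0.0, 0.999, 0.05, 0.0]
ft_force: [-0.5, 0.7, -0.9]
gripper_width: 15.6
```

Call:
carry_out(
  rows=[
    [[0.5,0,0],0],
    [[1.0,0,0],0],
    [[1.5,0,0],0],
    [[2.0,0,0],0],
    [[2.4,0,0],0],
    [[2.4,0,0],0],
    [[2.4,0,0],0],
  ],
)

```text
t: 13.45
eef_pos: [580.3, 11.3, 72.7]
ee_rot: [-0.0, 0.999, 0.051, -0.0]
ft_force: [0.1, -0.2, -0.5]
gripper_width: 15.6
```

```bash
python3 - <<'E'
from h import *
f=look('w12'); rim(f); side(f); avg(3); print(foot_to(-35,-156,72.8))
E
```

```text
t 13.50 foot(corner) [ -35.7 -160.3] z 72.5 F jig [ 0.1  -0.72] -1.02 tq [ 0.052 -0.024  0.004]
rim x at ends [-4.4  -4.13] angle 0.21 74 75
+y edge y at x1,x0 [-40.8  -40.94] angle 0.21 37 37
avg F jig [-0.48  0.34] -0.77 tq jig [0.05 0.01]
t 13.65 foot(corner) [ -35.8 -160.7] z 72.7 F jig [0.21 0.15] -1.34 tq [ 0.032  0.038 -0.027]
[[0.03, -0.19, -0.0], 'heading', np.float64(5.85), np.float64(0.01)]
```

Call:
carry_out(
  rows=[
    [[0,-0.15,0],0],
    [[0,-0.3,0],0],
    [[0,-0.45,0],0],
    [[0,-0.55,0],0],
    [[0,-0.65,0],0],
    [[0.01,-0.75,0],0],
    [[0.01,-0.85,0],0],
    [[0.02,-0.95,0],0],
    [[0.02,-0.95,0],0],
  ],
)

```text
t: 14.4
eef_pos: [578.6, 34.8, 72.8]
ee_rot: [-0.0, 0.999, 0.051, 0.0]
ft_force: [1.1, 0.0, -1.1]
gripper_width: 15.5
```

```bash
python3 - <<'E'
from h import *
f=look('w13'); rim(f,-115,-45); side(f); 
E
```

```text
t 14.45 foot(corner) [ -34.5 -136.9] z 72.8 F jig [-0.79  0.57] -0.68 tq [-0.006 -0.01   0.004]
rim x at ends [-4.24 -4.24] angle 0.01 70 70
+y edge y at x1,x0 [-28.94 -28.96] angle 0.03 37 37
```

Call:
carry_out(
  rows=[
    [[0,-0.1,0],0],
    [[0,-0.2,0],0],
    [[0,-0.3,0],0],
    [[0.01,-0.4,0],0],
    [[0.01,-0.5,0],0],
    [[0.01,-0.6,0],0],
    [[0.01,-0.7,0],0],
    [[0.02,-0.8,0],0],
    [[0.02,-0.9,0],0],
    [[0.02,-0.9,0],0],
  ],
)

```text
t: 15.28
eef_pos: [576.7, 57.3, 72.8]
ee_rot: [-0.0, 0.999, 0.051, -0.0]
ft_force: [0.4, 0.6, -0.5]
gripper_width: 16.0
```

```bash
python3 - <<'E'
from h import *
f=look('w14'); rim(f,-90,-15); side(f,y1=-2); 
E
```

```text
t 15.33 foot(corner) [ -34.1 -114.3] z 72.9 F jig [0.35 0.38] -0.49 tq [ 0.001 -0.016  0.011]
rim x at ends [-4.24 -4.24] angle -0.0 75 75
+y edge y at x1,x0 [-50.14 -50.29] angle 0.23 34 37
```

Call:
carry_out(
  rows=[
    [[0,-0.05,0],0],
    [[0,-0.1,0],0],
    [[0,-0.15,0],0],
    [[0,-0.18,0],0],
    [[0,-0.18,0],0],
    [[0,-0.18,0],0],
  ],
)

```text
t: 15.83
eef_pos: [576.3, 61.3, 72.8]
ee_rot: [-0.0, 0.999, 0.051, -0.0]
ft_force: [0.0, 1.1, -0.7]
gripper_width: 15.8
```

Call:
carry_out(
  rows=[
    [[0,-0.04,0],0],
    [[0,-0.04,0],0],
    [[0,-0.04,0],0],
  ],
)

```text
t: 16.08
eef_pos: [576.2, 62.2, 72.9]
ee_rot: [-0.0, 0.999, 0.051, 0.0]
ft_force: [0.8, -0.7, -1.0]
gripper_width: 16.0
```

```bash
python3 - <<'E'
from h import *
f=look('w15'); rim(f,-85,-12); avg(2)
E
```

```text
t 16.13 foot(corner) [ -34.1 -109.1] z 72.9 F jig [0.31 0.04] -0.03 tq [ 0.021 -0.01   0.009]
rim x at ends [-4.25 -4.23] angle 0.01 73 73
avg F jig [-0.15 -0.17] -0.18 tq jig [0.014 0.015]
t 16.23 foot(corner) [ -34.1 -109.2] z 72.8 F jig [ 0.07 -0.55] -0.23 tq [ 0.02   0.024 -0.031]
```

Call:
carry_out(
  rows=[
    [[0,-0.03,0],0],
    [[0,-0.03,0],0],
    [[0,-0.03,0],0],
  ],
)

```text
t: 16.48
eef_pos: [576.2, 62.9, 72.9]
ee_rot: [0.0, 0.999, 0.051, -0.0]
ft_force: [-0.3, -0.3, -0.6]
gripper_width: 15.3
```

```bash
python3 -c "
from h import *
status()"
```

```text
t 16.48 foot(corner) [ -34.1 -108.4] z 72.9 F jig [-0.32 -0.28] -0.56 tq [-0.079  0.015  0.003]
```

Call:
carry_out(
  rows=[
    [[0,-0.02,0],0],
    [[0,-0.02,0],0],
    [[0,-0.02,0],0],
  ],
)

```text
t: 16.73
eef_pos: [576.1, 63.4, 72.9]
ee_rot: [-0.0, 0.999, 0.051, -0.0]
ft_force: [0.3, -0.6, -1.3]
gripper_width: 15.6
```

```bash
python3 -c "
from h import *
status()"
```

```text
t 16.73 foot(corner) [ -34.1 -107.9] z 72.9 F jig [ 0.19 -0.64] -1.29 tq [-0.068 -0.043  0.019]
```

Call:
carry_out(
  rows=[
    [[0,-0.03,0],0],
    [[0,-0.03,0],0],
    [[0,-0.03,0],0],
  ],
)

```text
t: 16.98
eef_pos: [576.0, 64.2, 72.8]
ee_rot: [-0.0, 0.999, 0.051, -0.0]
ft_force: [0.6, -0.8, -0.9]
gripper_width: 15.8
```

```bash
python3 -c "
from h import *
status()"
```

```text
t 16.98 foot(corner) [ -34.1 -107.1] z 72.8 F jig [ 0.53 -0.85] -0.86 tq [-0.026 -0.01  -0.07 ]
```

Call:
carry_out(
  rows=[
    [[0,-0.02,0],0],
    [[0,-0.02,0],0],
    [[0,-0.02,0],0],
  ],
)

```text
t: 17.23
eef_pos: [576.0, 64.7, 72.9]
ee_rot: [-0.0, 0.999, 0.051, 0.0]
ft_force: [0.1, 0.4, -0.5]
gripper_width: 15.6
```

```bash
python3 -c "
from h import *
status()"
```

```text
t 17.23 foot(corner) [ -34.1 -106.7] z 72.9 F jig [0.1  0.34] -0.54 tq [-0.068 -0.037  0.027]
```

Call:
carry_out(
  rows=[
    [[0,-0.02,0],0],
    [[0,-0.02,0],0],
    [[0,-0.02,0],0],
  ],
)

```text
t: 17.48
eef_pos: [575.9, 65.2, 72.8]
ee_rot: [-0.0, 0.999, 0.051, -0.0]
ft_force: [0.4, 0.3, -0.9]
gripper_width: 15.7
```

Call:
carry_out(
  rows=[
    [[0,-0.02,0],0],
    [[0,-0.02,0],0],
    [[0,-0.02,0],0],
  ],
)

```text
t: 17.73
eef_pos: [575.9, 65.5, 72.9]
ee_rot: [0.0, 0.999, 0.051, 0.0]
ft_force: [0.1, -2.5, -0.6]
gripper_width: 15.8
```

```bash
python3 -c "
from h import *
avg(2); f=look('w16'); rim(f,-80,-10); cv2.imwrite('pics/r16.png',cv2.resize(rect(f,-90,8,-110,8),None,fx=1.5,fy=1.5))"
```

```text
avg F jig [ 0.01 -1.01] -0.87 tq jig [-0.328 -0.037]
t 17.83 foot(corner) [ -34.1 -105.9] z 72.9 F jig [ 0.41 -0.64] -0.88 tq [-0.331 -0.052 -0.007]
t 17.88 foot(corner) [ -34.1 -105.9] z 72.9 F jig [-0.74 -1.08] -0.88 tq [-0.338 -0.05  -0.023]
rim x at ends [-4.32 -4.22] angle 0.08 69 70
```

View pics/r16.png

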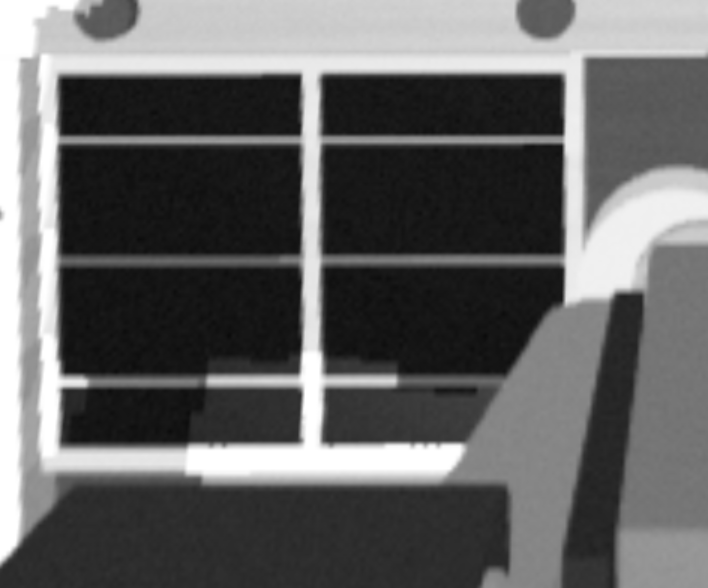

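The panel edge at (42,60–460) now meets the short fence and the front rim still lies along the long fence. First contact force is about 1.4 N, so I press to about 4–5 N.

Call:
carry_out(
  rows=[
    [[0,-0.02,0],0],
    [[0,-0.02,0],0],
    [[0,-0.02,0],0],
  ],
)

```text
t: 18.13
eef_pos: [575.9, 65.7, 72.9]
ee_rot: [0.0, 0.999, 0.051, 0.0]
ft_force: [0.1, -4.6, -0.6]
gripper_width: 15.6
```

```bash
python3 -c "
from h import *
avg(4)"
```

```text
avg F jig [ 0.14 -4.43] -1.21 tq jig [-1.051  0.008]
t 18.33 foot(corner) [ -34.1 -105.7] z 72.9 F jig [-0.29 -4.87] -1.14 tq [-1.143 -0.105  0.027]
```

Force is 4.4–4.9 N on the short fence, held for over 0.3 s. Backing straight off and checking.

Call:
carry_out(
  rows=[
    [[0,0.05,0],0],
    [[0,0.2,0],0],
    [[0,0.5,0],0],
    [[0,0.9,0],0],
    [[0,0.9,0],0],
    [[0,0.9,0],0],
    [[0,0.9,0],0],
  ],
)

```text
t: 18.92
eef_pos: [578.1, 43.7, 72.8]
ee_rot: [-0.0, 0.999, 0.051, -0.0]
ft_force: [0.8, -0.8, -0.4]
gripper_width: 15.8
```

```bash
python3 -c "
from h import *
f=look('w17'); rim(f,-80,-10); side(f,-65,-8,-30,8)
Rj,tj,_=jig(); R=rect(f,-30,8,-110,8); 
# panel -y outer edge: bright->dark toward -y
G=cv2.GaussianBlur(R,(9,9),1.5).astype(float); g=np.gradient(G,axis=1); y=lambda i:8-i/4
for x in (-10,-18,-24):
  r=g[int((8-x)*4)]; i0=int((8+75)*4); i=i0+np.argmin(r[i0:int((8+105)*4)]); j=np.argmin(r[:int(8+12)*4]); print(x,'-y edge',y(i),'rim inner near +y',y(j))
print(foot_to(-34,-135,190))"
```

```text
t 18.97 foot(corner) [ -34.2 -127.6] z 72.8 F jig [-0.24 -1.01] -1.17 tq [ 0.049 -0.005  0.007]
rim x at ends [-4.45 -4.16] angle 0.24 70 70
+y edge y at x1,x0 [1.58 1.57] angle 0.01 57 57
-10 -y edge -89.75 rim inner near +y -1.75
-18 -y edge -89.25 rim inner near +y -1.75
-24 -y edge -89.75 rim inner near +y -1.75
[[0.01, 0.29, -4.69], 'heading', np.float64(5.82), np.float64(0.0)]
```

The panel is flush on both fences. Lifting and carrying the tool to the tray.

Call:
carry_out(
  rows=[
    [[0,0.1,-0.5],0],
    [[0,0.2,-1.5],0],
    [[0,0.2,-2.7],0],
    [[0,0.2,-3.9],0],
    [[0,0.2,-4.7],0],
    [[0,0.2,-4.7],0],
  ],
)

```text
t: 19.47
eef_pos: [582.0, 38.5, 197.2]
ee_rot: [0.001, 0.999, 0.051, 0.005]
ft_force: [1.5, -0.2, -0.2]
gripper_width: 15.6
```

```bash
python3 -c "
from h import *
print(move([440,-312,180],33))"
```

```text
[[-7.09, 13.37, 0.65], 'heading', np.float64(5.86), np.float64(-4.52)]
```

Call:
carry_out(
  rows=[
    [[-0.5,1.0,0],-0.4],
    [[-1.2,2.3,0],-0.9],
    [[-1.9,3.6,0],-1.4],
    [[-2.6,4.9,0],-1.9],
    [[-3.3,6.2,0],-2.4],
    [[-4.0,7.5,0],-2.9],
    [[-4.7,8.8,0],-3.4],
    [[-5.4,10.1,0],-3.9],
    [[-6.1,11.4,0],-4.4],
    [[-6.8,12.7,0],-4.5],
  ],
)

```text
t: 20.3
eef_pos: [440.4, -295.3, 189.5]
ee_rot: [-0.001, 0.959, 0.284, -0.0]
ft_force: [-0.0, -0.5, -1.3]
gripper_width: 16.1
```

Call:
carry_out(
  rows=[
    [[0,0,0],0],
    [[0,0,0],0],
    [[0,0,0],0],
  ],
)

```text
t: 20.55
eef_pos: [441.6, -293.6, 189.6]
ee_rot: [-0.001, 0.959, 0.282, -0.0]
ft_force: [0.4, 0.5, -0.7]
gripper_width: 15.6
```

```bash
python3 -c "
from h import *
status(); f=snap('w18','wrist'); print(move([440,-312,90],33)); print(proj(f,[[468,-253,10],[512,-342,10],[425,-384,10],[381,-297,10]]).round())
P=cloud(f); X=P.reshape(-1,3); im=f['im'].reshape(-1,3).astype(int)
m=(np.abs(X[:,0]-446)<75)&(np.abs(X[:,1]+319)<75)&(X[:,2]>-6)&(X[:,2]<16)&(im.max(1)-im.min(1)<20)&(im.max(1)<120); print(m.sum(),cv2.minAreaRect(X[m][:,:2].astype(np.float32)))"
```

```text
t 20.55 foot(corner) [-205.9 -449.5] z 189.6 F jig [0.47 0.43] -0.7 tq [-0.047 -0.03  -0.018]
[[-0.47, 0.6, 3.99], 'heading', np.float64(32.88), np.float64(-0.02)]
[[307. 140.]
 [402. 151.]
 [386. 237.]
 [299. 229.]]
5212 ((449.613037109375, -318.75494384765625), (98.49561309814453, 101.55792999267578), 25.945602416992188)
```

Call:
carry_out(
  rows=[
    [[-0.4,0.6,0.5],0],
    [[-0.4,0.6,1.5],0],
    [[-0.4,0.6,2.5],0],
    [[-0.4,0.6,3.4],0],
    [[-0.4,0.6,4.0],0],
    [[-0.4,0.6,4.3],0],
    [[-0.4,0.6,4.6],0],
    [[-0.4,0.6,4.8],0],
    [[-0.4,0.6,4.8],0],
    [[-0.4,0.6,4.8],0],
  ],
)

```text
t: 21.43
eef_pos: [442.0, -312.5, 71.0]
ee_rot: [0.0, 0.959, 0.283, 0.0]
ft_force: [-0.5, -0.4, 0.3]
gripper_width: 15.7
```

```bash
python3 -c "
from h import *
status(); print(move([441,-313,63.9],33))"
```

```text
t 21.43 foot(corner) [-207.4 -468.4] z 71.0 F jig [-0.51 -0.39] 0.31 tq [-0.082 -0.009  0.013]
[[-0.04, -0.01, 0.29], 'heading', np.float64(32.86), np.float64(-0.02)]
```

Call:
carry_out(
  rows=[
    [[0,0,0.1],0],
    [[0,0,0.2],0],
    [[0,0,0.26],0],
    [[0,0,0.29],0],
    [[0,0,0.29],0],
    [[0,0,0.29],0],
  ],
)

```text
t: 21.93
eef_pos: [441.6, -312.6, 63.6]
ee_rot: [0.0, 0.959, 0.283, 0.0]
ft_force: [-0.9, 1.3, 4.0]
gripper_width: 15.6
```

Call:
carry_out(
  rows=[
    [[0,0,0],0],
    [[0,0,0],0],
    [[0,0,0],0],
    [[0,0,0],0],
    [[0,0,0],0],
    [[0,0,0],0],
    [[0,0,0],0],
    [[0,0,0],0],
    [[0,0,0],0],
    [[0,0,0],0],
  ],
  claw=-1,
)

```text
t: 22.77
eef_pos: [441.5, -312.4, 63.1]
ee_rot: [-0.0, 0.959, 0.283, 0.0]
ft_force: [-0.8, 0.9, -0.6]
gripper_width: 80.4
```

Call:
carry_out(
  rows=[
    [[0,0,-0.5],0],
    [[0,0,-1.0],0],
    [[0,0,-2.0],0],
    [[0,0,-3.0],0],
    [[0,0,-4.0],0],
    [[0,0,-5.0],0],
    [[0,0,-5.0],0],
    [[0,0,-5.0],0],
  ],
)

```text
t: 23.43
eef_pos: [442.6, -313.5, 191.2]
ee_rot: [0.003, 0.959, 0.283, 0.001]
ft_force: [-0.3, 0.5, 0.1]
gripper_width: 91.9
```

```bash
python3 -c "
from h import *
status(); f=snap('w19','wrist'); X=cloud(f).reshape(-1,3)
m=(np.hypot(X[:,0]-441,X[:,1]+313)<30)&(X[:,2]>94)&(X[:,2]<112); T=X[m]; print(m.sum(),np.median(T[:,2]),cv2.minAreaRect(T[:,:2].astype(np.float32)))
t=snap('top1','top'); s=snap('scene1','scene')
cv2.imwrite('pics/fin.png',np.vstack([np.hstack([cv2.resize(t['im'][170:250,245:325],(400,300)),cv2.resize(s['im'][160:245,150:265],(400,300))]),np.hstack([cv2.resize(t['im'],(400,300)),cv2.resize(f['im'],(400,300))])]))"
```

```text
t 23.43 foot(corner) [-206.9 -469.4] z 191.2 F jig [-0.26  0.54] 0.14 tq [-0.005 -0.043  0.041]
455 104.53905811774051 ((440.5137634277344, -311.84637451171875), (15.826601028442383, 15.845209121704102), 32.49646759033203)
```

View pics/fin.png

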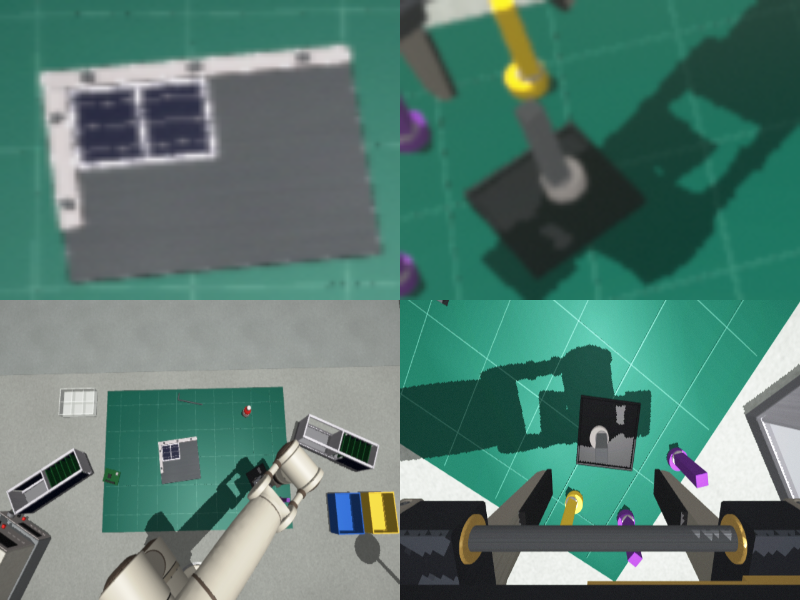

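The panel sits in the fence corner at (75–215, 80–165), top left. The tool stands upright in the tray at (560,180), top right. The bottle, hex key and board look untouched. Handing in.

```bash
python3 -c "
from bench import ticket
print(ticket.close_job())"
```

```text
the job is handed in; nothing more can be done
None
```

The job is done and handed in at about t = 23.5 s of the 72 s allowed; no verdict came back.

- **Long fence:** I picked up the grey-handled tool and squared the panel with off-centre pushes. I then pressed it on the long fence at about 4 N for roughly 0.6 s, with the panel about 0.1° out of square.
- **Short fence:** I slid the panel along the long fence and pressed it at about 4.4–4.9 N for roughly 0.4 s.
- **Tool:** I set it back in the tray and let go.

**Last checks:**
- **Panel:** With the foot withdrawn, it measured within about 0.25° of square and within about 0.5 mm of home on both fences by its far edge and front rim.
- **Tool:** It stands upright, with its handle top at 104.5 mm, about 11 mm from the tray's centre.
- **Bystanders:** The bottle, hex key and board look unmoved in the top view. I judged that by eye only and did not measure it.

**Readings that disagreed:**
- **Foot position:** It read about 2–3 mm off the panel edge, which I put down to calibration or an error in the foot offset. I relied on the force and torque readings for the final contacts.
- **Panel +y edge:** One reading near the short fence gave -50 mm where about -6 mm was expected. The last one gave +1.6 mm, probably from picking up the fence. I discarded both and used the opposite edge.

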